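# Isolate the stud-cleaning head and pack its soft foot

## Task

Shut off the air to the green stud-cleaning head at the quarter-turn valve with the red lever. Then take the slotted packing plate from the pine block, slide it under whichever of the head's two front feet has enough room for it until its slot is fully home on the stud, let go of it, and press that foot down so that it sits flush and firmly on the plate, finishing while still holding it pressed down so that the nuts can be run on. Leave the two washers, the rubber hammer head and the loose blue spanner where they are.

Things in the scene. Friction and masses are not known exactly. Their poses are not given: they have to be found in the camera images.
- lever (a joint): the valve's red lever, turning about an upright stem: 0 = open (lever in line with the pipe), 1.571 = shut (lever square across the pipe, against its stop); it shuts clockwise seen from above, with hard stops at both ends and a stiff friction of about 0.25 N m
- valve_stem (a point): the point on the lever's turning axis at the lever's mid-height, 112 mm above the bench; the valve body is brass, in an aluminium pipe 21 mm thick with its axis 70 mm above the bench, that comes up through the bench 85 mm to one side of the stem and goes down again 85 mm to the other
- lever_grip (a point): the middle of the red lever's grip, 85 mm out from the stem axis; the grip is a level bar 20 mm wide, 11 mm thick, reaching from 40 to 118 mm out from the stem; the horizontal direction from valve_stem to this point is the lever's direction
- packer: slotted dark steel packing plate, 8 mm thick, 0.25 kg, flat on a 30 mm high pine block. Origin: on its underside, in the slot, where the stud's axis stands when the slot is home; x along the slot to its open mouth (the push direction), z up. The fork is 58 mm wide, x = -28 to +25 mm; slot 18 mm wide, flared at the mouth, ends at x = -6 mm; a tab 24 mm wide runs back to x = -79 mm
- packer_tab (a point): grasp point in the middle of the plate's tab, 60 mm behind its origin (x = -60 mm), at mid-thickness; the tab overhangs the block, free on both sides and below: take it across its 24 mm width
- sole_low: the thin sole plate, dark steel, 70 x 94 mm and 30 mm thick, fixed on the bench under one of the head's two front feet; origin on the bench under its stud; x axis points straight in under the head (the direction to push the packing plate), z up. Its front edge is 35 mm in front of the stud (x = -35 mm)
- low_stud (a point): stud of the thin sole plate: axis of the upright 12 mm stud, at the sole's top face (30 mm up). The stud's top is 78 mm up. Its foot is 90 mm wide, 14 mm thick, from 25 mm in front of the stud to the casing 69 mm behind it; the gap under it is 11 to 12.5 mm, enough for the 8 mm plate. The foot's top, 56 mm up (52 when flush), is flat and free to press on beside the stud
- sole_high: the thick sole plate, bright grey, 70 x 94 mm and 38 mm thick, under the other front foot, 150 mm to the side of sole_low; axes as those of sole_low; same stud. The gap under that foot is only 3 to 4.5 mm, too narrow for the plate
- high_stud (a point): centre of the stud of the thick sole plate, at the plate's top face (38 mm above the bench)
- head: green gearbox on four feet; the air motor behind tips it back 0.020 rad, so both front feet stand clear of their sole plates. It rocks about the back feet's lower back edge, 200 mm behind the front studs, 38 mm up: origin there, x front to back, z up when level. 3 N down on a front foot starts it, 10 N holds it firmly; level = flush on the plate. Pressed high on the casing it binds
- washer_a: hardened steel washer, 56 mm across, 6 mm thick, flat on the bench; leave alone; origin under its centre
- washer_b: a second such washer; leave alone
- hammer_head: black rubber hammer head without its handle, a barrel 64 mm across and 90 mm tall standing on end; leave alone; origin under its centre
- spanner: loose blue spanner, 200 mm long, lying flat on the bench; leave alone; origin under its middle
There are look-alikes about, which are no part of the job. Leave any purple or turquoise look-alike of the packer alone.

How it is judged:
On the way, in this order (a step that is already met when the one before it is completed fails the run):
1. the valve lever is turned to its shut stop (value of joint lever above 1.47 rad), for 0.2 s.
2. the packing plate is under the foot over the thin sole plate, its slot home on the stud (horizontal distance between packer and low_stud below 0.006 m and z of packer in the frame of low_stud between -0.003 and 0.006 m), for 0.2 s.
At the end, for the whole second after the job is handed in: Lever shut (>1.47 rad). Plate flat on the thin sole (2 mm), slot home on the stud (6 mm), square (0.2 rad), untouched by the fingers. Fingers still press the head (>4 N): it is level (0.006 rad), bearing on the plate with >2 N and the plate on the sole with >4 N (value of joint lever above 1.47 rad and horizontal distance between packer and low_stud below 0.006 m and z of packer in the frame of low_stud between -0.002 and 0.002 m and angle between the x axis of packer and the x axis of sole_low, either way round below 0.2 rad and angle between head's own z axis and vertical below 0.006 rad and contact force between packer and head above 2 N and contact force between packer and sole_low above 4 N and contact force between the fingers and head above 4 N and contact force between the fingers and packer below 0.5 N); the arm keeps its last pose, push and grip.
It fails at once if a washer, the rubber hammer head or the loose spanner is moved by more than 25 mm (distance of any of washer_a, washer_b, hammer_head, spanner from where it was at the start of the episode above 0.025 m).
It also fails if it takes over 64 s, if anything falls off the work surface, if the arm or the gripper's body presses on something with over 40 N, if the wrist force passes 120 N, or if a joint passes its speed limit or range.

## Robot

A 7-joint arm with a two-finger parallel gripper is mounted at the origin on the work surface. World frame = base frame: x ahead of the robot, y to its left, z up, the work surface at z = 0. Lengths are in m, angles in rad, forces in N, time in s.
With the tool pointing down it reaches from about 0.425 to 0.875 m from the base axis. Payload 4.7 kg.
Tool frame: the origin (TCP) lies midway between the tips of the shut fingers; the grasp point (between the pads) lies 19 mm behind it; x points along the fingers, z is the direction in which the jaws open and shut, and the axes are right-handed (so a half turn about x gives the same grasp; the last joint's range is limited). The gripper opens to 87 mm and grips with 3 to 60 N. Pads are 19 mm wide; open, the fingers measure 117 mm over their backs; the gripper's body (75 mm by 190 mm) begins 51 mm behind the grasp point.
Start: joints at [-1.33, 0.321, -0.07, 1.45, 0.023, 1.371, -0.057], TCP at [0.146, 0.633, 0.223] pointing down, gripper open.
Joint ranges: [-2.86, 2.86], [-0.3, 2.09], [-1.38, 1.24], [0.06, 2.45], [-1.56, 4.7], [0.09, 2.05], [-2.69, 2.69]. Speed limits (rad/s): [2.57, 2.57, 3.14, 3.14, 3.14, 3.14, 3.14].

## Interface

Orientations are given as a rotation vector (axis times angle).
In Python, from bench import ctrl gives the robot as it stands.
- The arm moves only by the shell command python3 -m pendant 'ROWS' [OPENING] [FORCE]. ROWS is JSON, a list of rows, each an object with "travel": the shift along the tool's x, y, z in m, a list of three; "twist": the turn about the tool's x in rad. In form: [{"travel": [x, y, z], "twist": twist}, ...]. A call has 1 to 10 rows; each row is the pose to reach, as a shift and turn from the pose measured when the call began, along the tool's axes at that moment; what a row does not reach only later rows make up. A row lasts 1/8 s, in which the tool goes at most 62.5 mm and 10.7 degrees, less where a joint would pass 70% of its speed; a pose out of reach is approached as far as the arm can. A call with a gripper value outside its range is refused whole. OPENING is the opening, from -1 (shut) to 1 (fully open), so that 0 is half open, set as the call begins (- or left out, the last holds). The fingers move at their own pace and stop on an object; FORCE is the grip in N (left out, the last holds). Time passes only in rows, so rows that repeat a pose let the fingers close. It gives the time, the measured TCP pose, the force and the opening at its end, in the units of the state.
- ctrl.get_state(): the state, without advancing time (a new reading comes with each control period).
- ctrl.get_image(name): name is "side" or "top" or "wrist"; returns the picture (420x560x3 uint8, red, green, blue); there is no depth.
- ctrl.camera_model(name): a dict with "K" (3x3 intrinsics, pixels), "rvec" (rotation vector, rad) and "tvec" (3), from world to camera coordinates, as OpenCV has them; the wrist camera has in their place "T_tool_cam" (4x4, takes a point from camera to tool coordinates, whose origin is the TCP and whose axes are the tool frame's). Camera axes: x right, y down, z forward; pixel columns grow to the right and rows downward; lengths in m; the calibration is good to about 2 mm. A picture is of the moment at which its call begins: read the wrist's pose just before it. camera_model takes no time and is no camera call.
- ctrl.close_job(): hands the job in, once; it reports no verdict.
The state is a dict: "time": time; "joint_positions": joint angles; "qd": joint speeds; "joint_torque": joint torques, N m; "position": TCP position; "tool_rot": TCP orientation; "ft_force": force on the tool from outside, world axes, zero at the start; "torque": the same for the moment, N m; "grip_width": opening from 0.0 (shut) to 1.0 (fully open).
Only numpy, scipy, OpenCV 4.12 (cv2) and the standard library are available. Lean on these libraries where they do the work, as an engineer would, in place of code of your own. Each camera call takes 0.05 s, during which the arm holds its last target.

## Working session

There is one attempt and no reset: what is moved stays moved. The work goes in short steps, Python scripts to look and compute and a shell command to move; the robot and the scene stay as the last step left them, time stands still between calls to the robot, and variables do not carry over. Pictures are saved under pics/ and viewed, and the job is handed in when it is done.

```bash
ls -la; mkdir -p pics
python3 - <<'E'
from bench import ctrl
import cv2,numpy as np
np.set_printoptions(precision=4,suppress=True)
s=ctrl.get_state(); print(s)
for n in ("side","top","wrist"):
    im=ctrl.get_image(n); cv2.imwrite(f"pics/{n}0.png",im[:,:,::-1]); print(n,ctrl.camera_model(n))
E
```

```text
total 12
drwxr-xr-x  3 agent agent 4096 Dec  6 22:21 .
drwxr-xr-x 23 root  root  4096 Dec  6 22:21 ..
drwxr-xr-x  2 agent agent 4096 Dec  6 22:21 pics
{'time': 0.0, 'joint_positions': array([-1.3299,  0.3218, -0.0701,  1.4516,  0.0226,  1.3708, -0.0569]), 'qd': array([-0.0006, -0.0006, -0.0018,  0.0004,  0.    ,  0.0009, -0.0001]), 'joint_torque': array([  0.0001, -49.1299,  -0.4038, -31.2518,  -0.0637,   0.0438,
         0.0002]), 'position': array([0.1461, 0.6328, 0.2215]), 'tool_rot': array([-1.0418,  1.3094,  1.0397]), 'ft_force': array([-0.1442,  0.1935,  0.2133]), 'torque': array([ 0.0156, -0.0216, -0.002 ]), 'grip_width': 1.0061218176902236}
side {'K': array([[414.6055,   0.    , 281.9691],
       [  0.    , 414.6055, 214.2958],
       [  0.    ,   0.    ,   1.    ]]), 'rvec': array([ 2.2753, -0.1594,  0.1035]), 'tvec': array([-0.5684,  0.1355,  0.8634])}
top {'K': array([[419.1413,   0.    , 283.8986],
       [  0.    , 419.1413, 204.2554],
       [  0.    ,   0.    ,   1.    ]]), 'rvec': array([ 2.1693, -2.1241,  0.1517]), 'tvec': array([-0.0353,  0.5992,  0.9494])}
wrist {'K': array([[367.588 ,   0.    , 286.4868],
       [  0.    , 367.588 , 207.3618],
       [  0.    ,   0.    ,   1.    ]]), 'T_tool_cam': array([[-0.0007, -0.3066,  0.9519, -0.1616],
       [-0.0008, -0.9519, -0.3066,  0.0842],
       [ 1.    , -0.001 ,  0.0004,  0.0001],
       [ 0.    ,  0.    ,  0.    ,  1.    ]])}
```

View pics/side0.png

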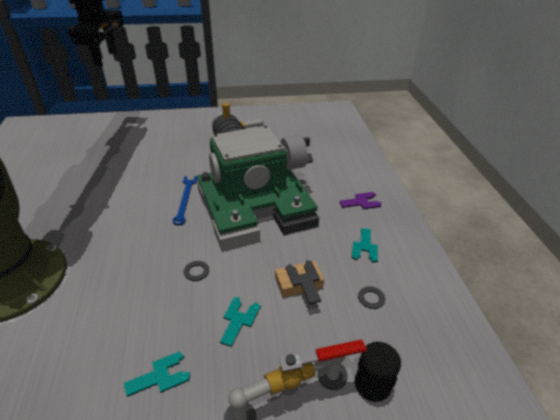

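View pics/top0.png

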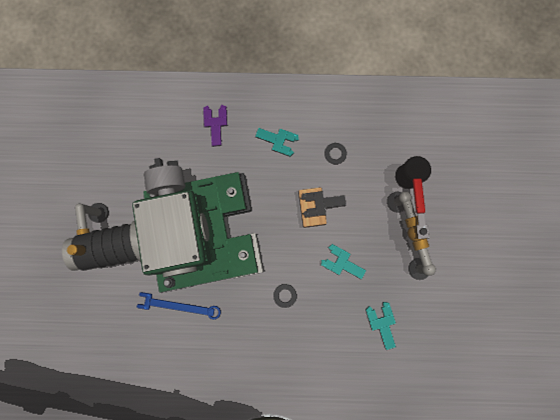

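View pics/wrist0.png

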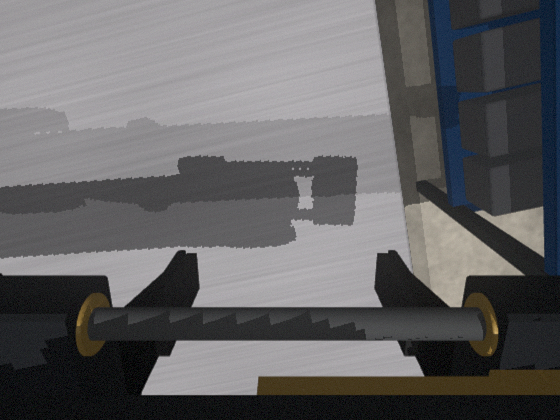

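```bash
cat > h.py <<'E'
import numpy as np,cv2
from scipy.spatial.transform import Rotation as R
from bench import ctrl
np.set_printoptions(precision=4,suppress=True)
def cam(n,state=None):
    m=ctrl.camera_model(n);K=m["K"]
    if n=="wrist":
        s=state; T=np.eye(4);T[:3,:3]=R.from_rotvec(s["tool_rot"]).as_matrix();T[:3,3]=s["position"]
        W=T@m["T_tool_cam"]; Rc=W[:3,:3].T; return K,Rc,-Rc@W[:3,3]
    return K,R.from_rotvec(m["rvec"]).as_matrix(),np.array(m["tvec"])
def ray(c,uv):
    K,Rc,t=c; d=Rc.T@np.linalg.solve(K,[uv[0],uv[1],1]); return -Rc.T@t,d
def onz(c,uv,z):
    o,d=ray(c,uv); return o+d*(z-o[2])/d[2]
def tri(c1,u1,c2,u2):
    o1,d1=ray(c1,u1);o2,d2=ray(c2,u2)
    A=np.stack([d1,-d2],1);s=np.linalg.lstsq(A,o2-o1,rcond=None)[0]
    p,q=o1+s[0]*d1,o2+s[1]*d2; return (p+q)/2,np.linalg.norm(p-q)
def proj(c,P):
    K,Rc,t=c; x=K@(Rc@np.asarray(P)+t); return x[:2]/x[2]
E
python3 - <<'E'
from h import *
t=cam("top");s=cam("side")
print(R.from_rotvec(ctrl.get_state()["tool_rot"]).as_matrix())
top=cv2.imread("pics/top0.png");side=cv2.imread("pics/side0.png")
hs=cv2.cvtColor(top,cv2.COLOR_BGR2HSV)
m=(((hs[...,0]<8)|(hs[...,0]>172))&(hs[...,1]>150)&(hs[...,2]>80)).astype(np.uint8)
ys,xs=np.nonzero(m);print(len(xs),xs.min(),xs.max(),ys.min(),ys.max())
r=cv2.minAreaRect(np.stack([xs,ys],1).astype(np.float32));b=cv2.boxPoints(r);print(r);print(np.array([onz(t,p,.118) for p in b]))
hs2=cv2.cvtColor(side,cv2.COLOR_BGR2HSV)
m=(((hs2[...,0]<8)|(hs2[...,0]>172))&(hs2[...,1]>150)&(hs2[...,2]>80)).astype(np.uint8)
ys,xs=np.nonzero(m);print(len(xs),xs.min(),xs.max(),ys.min(),ys.max())
c1=top[150:300,370:450];cv2.imwrite("pics/t_valve.png",cv2.resize(c1,None,fx=4,fy=4,interpolation=cv2.INTER_CUBIC)[:600])
c1=top[165:275,180:360];cv2.imwrite("pics/t_head.png",cv2.resize(c1,None,fx=4,fy=4,interpolation=cv2.INTER_CUBIC))
c1=side[170:310,190:340];cv2.imwrite("pics/s_head.png",cv2.resize(c1,None,fx=4,fy=4,interpolation=cv2.INTER_CUBIC))
c1=side[320:420,220:410];cv2.imwrite("pics/s_valve.png",cv2.resize(c1,None,fx=4,fy=4,interpolation=cv2.INTER_CUBIC))
E
```

```text
[[-0.0002 -0.9744  0.2248]
 [-0.0014  0.2248  0.9744]
 [-1.     -0.0001 -0.0014]]
289 413 424 179 212
((418.68316650390625, 195.42117309570312), (33.92873764038086, 8.443976402282715), 83.41805267333984)
[[ 0.6512 -0.3053  0.118 ]
 [ 0.6537 -0.3238  0.118 ]
 [ 0.5789 -0.3304  0.118 ]
 [ 0.5764 -0.3121  0.118 ]]
578 316 366 340 360
```

View pics/t_valve.png

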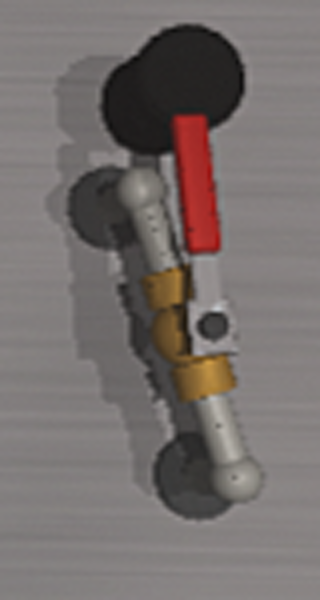

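View pics/t_head.png

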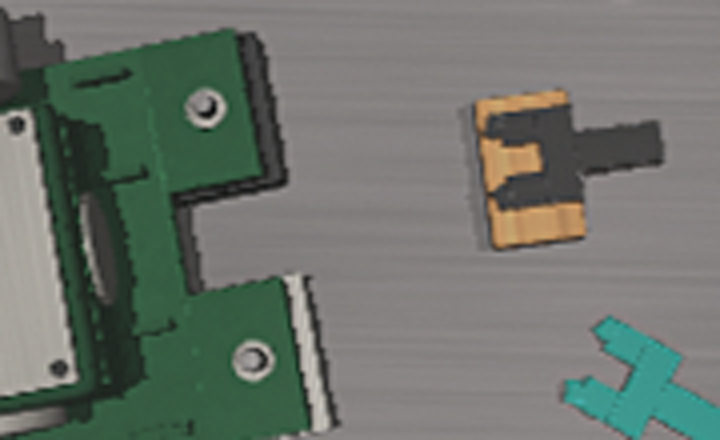

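View pics/s_head.png

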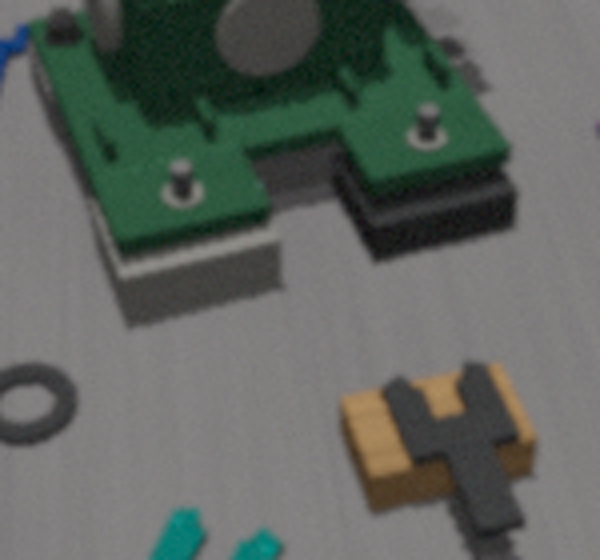

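View pics/s_valve.png

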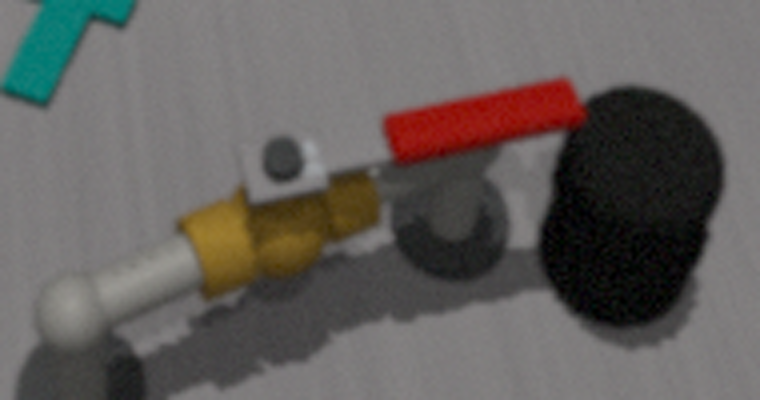

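Run:
```python
from h import *
t=cam("top");s=cam("side")
T=lambda u,v,z:onz(t,(180+u/4,165+v/4),z)
S=lambda u,v,z:onz(s,(190+u/4,170+v/4),z)
print("stem nut top z.125",onz(t,(370+213/4,150+325/4),.125),"side",onz(s,(220+282/4,320+158/4),.125))
print("tri stem",tri(t,(423.2,231.2),s,(290.5,359.5)))
print("hammer",onz(t,(370+197/4,150+75/4),.09),"side",onz(s,(220+640/4,320+168/4),.09))
print("pipe ends",onz(t,(405,196.5),.08),onz(t,(429,269.5),.08))
print("packer tab end",T(658,122,.038),T(663,163,.038),"mid",T(660.5,142,.038),"root",T(580,152,.038))
print("slot end",T(541,157,.038),"forktips",T(485,117,.038),T(495,207,.038),"rear corners",T(572,103,.038),T(584,204,.038))
print("side tabend",S(496,528,.038),"slotend",S(445,413,.038))
print("low stud",T(207,105,.078),"side",S(430,108,.078),tri(t,(180+207/4,165+105/4),s,(190+430/4,170+108/4)))
print("high stud",T(253,358,.078),"side",S(183,165,.078))
print("low sole edge",T(252,32,.03),T(287,183,.03),"high",T(302,275,.038),T(333,425,.038))
print("side low sole",S(377,215,.03),S(514,188,.03))
```

```text
stem nut top z.125 [ 0.5358 -0.3236  0.125 ] side [ 0.5348 -0.3309  0.125 ]
tri stem (array([ 0.5362, -0.3262,  0.1167]), np.float64(0.0007428520901377966))
hammer [ 0.6814 -0.3298  0.09  ] side [ 0.6758 -0.3341  0.09  ]
pipe ends [ 0.6182 -0.2989  0.08  ] [ 0.4545 -0.349   0.08  ]
packer tab end [ 0.6247 -0.1668  0.038 ] [ 0.6    -0.1698  0.038 ] mid [ 0.6126 -0.1683  0.038 ] root [ 0.6056 -0.1204  0.038 ]
slot end [ 0.6021 -0.0972  0.038 ] forktips [ 0.6255 -0.0636  0.038 ] [ 0.5716 -0.0703  0.038 ] rear corners [ 0.6351 -0.1154  0.038 ] [ 0.5745 -0.123   0.038 ]
side tabend [ 0.6102 -0.1698  0.038 ] slotend [ 0.5994 -0.0956  0.038 ]
low stud [0.6224 0.0974 0.078 ] side [0.6254 0.1025 0.078 ] (array([0.6229, 0.0967, 0.0825]), np.float64(0.0025508897281526503))
high stud [0.479 0.066 0.078] side [0.4793 0.0687 0.078 ]
low sole edge [0.6761 0.0781 0.03  ] [0.5844 0.0539 0.03  ] high [0.529  0.0427 0.038 ] [0.4422 0.022  0.038 ]
side low sole [0.5897 0.0666 0.03  ] [0.6746 0.0802 0.03  ]
```

```bash
cat >> h.py <<'E'
def to(*W,ang=None):
    """tool-axis travel to world points; ang=desired world heading of tool z (deg)"""
    s=ctrl.get_state();M=R.from_rotvec(s["tool_rot"]).as_matrix()
    print("t",s["time"],"pos",s["position"],"F",s["ft_force"],"g",round(s["grip_width"],3),"zhead",np.degrees(np.arctan2(M[1,2],M[0,2])).round(2),"xdir",M[:,0],"q7",s["joint_positions"][6].round(2))
    for p in W: print(np.asarray(p).round(4),"->",(M.T@(np.asarray(p)-s["position"])).round(4))
    if ang is not None:
        d=(np.arctan2(M[1,2],M[0,2])-np.radians(ang)); print("twist",(d+np.pi)%(2*np.pi)-np.pi)
E
python3 -m pendant '[{"travel":[-0.08,-0.394,-0.353],"twist":1.215},{"travel":[-0.08,-0.394,-0.353],"twist":1.215},{"travel":[-0.08,-0.394,-0.353],"twist":1.215},{"travel":[-0.08,-0.394,-0.353],"twist":1.215},{"travel":[-0.08,-0.394,-0.353],"twist":1.215},{"travel":[-0.08,-0.394,-0.353],"twist":1.215},{"travel":[-0.08,-0.394,-0.353],"twist":1.215},{"travel":[-0.08,-0.394,-0.353],"twist":1.215},{"travel":[-0.08,-0.394,-0.353],"twist":1.215}]' -1 20
python3 - <<'E'
from h import *
st=np.array([.536,-.325])
d=lambda a:np.array([np.cos(np.radians(a)),np.sin(np.radians(a))])
P=[]
for th in [5,-10,-25,-40,-55,-65,-73]:
    n=th+90; h=15*abs(np.cos(np.radians(n-7.5)))+9.5*abs(np.sin(np.radians(n-7.5)))
    g=10+h+(14 if th==5 else 0)
    p=st+.075*d(th)+g*.001*d(n); P.append([*p,.099])
P=[[P[0][0],P[0][1],.20]]+P
to(*P,ang=7.5)
E
```

```text
time: 1.27
position: [0.4524, 0.1969, 0.3028]
tool_rot: [-0.099, 1.568, 0.097]
ft_force: [0.3, 0.3, -0.1]
grip_width: 0.061
t 1.275 pos [0.4524 0.1969 0.3028] F [ 0.2809  0.3142 -0.1215] g 0.061 zhead 7.13 xdir [ 0.0007 -0.0013 -1.    ] q7 -0.36
[ 0.6077 -0.2844  0.2   ] -> [ 0.1036 -0.4968  0.0943]
[ 0.6077 -0.2844  0.099 ] -> [ 0.2046 -0.4967  0.0942]
[ 0.614  -0.3148  0.099 ] -> [ 0.2046 -0.5276  0.0966]
[ 0.615  -0.3331  0.099 ] -> [ 0.2047 -0.5458  0.0954]
[ 0.6111 -0.3522  0.099 ] -> [ 0.2047 -0.5643  0.0892]
[ 0.6017 -0.3706  0.099 ] -> [ 0.2047 -0.5813  0.0775]
[ 0.5923 -0.3815  0.099 ] -> [ 0.2047 -0.591   0.0669]
[ 0.5831 -0.389   0.099 ] -> [ 0.2047 -0.5974  0.0568]
twist -0.006392556902044877
```

```bash
python3 -m pendant '[{"travel":[0.05,-0.497,0.094],"twist":0},{"travel":[0.05,-0.497,0.094],"twist":0},{"travel":[0.05,-0.497,0.094],"twist":0},{"travel":[0.07,-0.497,0.094],"twist":0},{"travel":[0.1,-0.497,0.094],"twist":0},{"travel":[0.104,-0.497,0.094],"twist":0},{"travel":[0.104,-0.497,0.094],"twist":0},{"travel":[0.104,-0.497,0.094],"twist":0},{"travel":[0.104,-0.497,0.094],"twist":0},{"travel":[0.104,-0.497,0.094],"twist":0}]'
python3 - <<'E'
from h import *
s=ctrl.get_state();w=ctrl.get_image("wrist");tp=ctrl.get_image("top")
cv2.imwrite("pics/w1.png",w[:,:,::-1]);cv2.imwrite("pics/top1.png",tp[:,:,::-1])
c=cam("wrist",s)
hs=cv2.cvtColor(w,cv2.COLOR_RGB2HSV)
m=(((hs[...,0]<8)|(hs[...,0]>172))&(hs[...,1]>150)&(hs[...,2]>60)).astype(np.uint8)
ys,xs=np.nonzero(m);print(len(xs))
if len(xs):
    r=cv2.minAreaRect(np.stack([xs,ys],1).astype(np.float32));print(r);print(np.array([onz(c,p,.1175) for p in cv2.boxPoints(r)]))
to()
E
```

```text
time: 2.52
position: [0.6062, -0.2869, 0.1981]
tool_rot: [-0.096, 1.571, 0.093]
ft_force: [0.3, 0.5, 0.9]
grip_width: 0.003
1973
((293.4427795410156, 256.2621765136719), (105.15927124023438, 25.97846031188965), 1.005086064338684)
[[ 0.5782 -0.3307  0.1175]
 [ 0.5768 -0.3101  0.1175]
 [ 0.6516 -0.3025  0.1175]
 [ 0.6548 -0.3229  0.1175]]
t 2.625 pos [ 0.6076 -0.2836  0.1995] F [0.465  0.4668 0.1473] g 0.004 zhead 7.17 xdir [ 0.0004 -0.0002 -1.    ] q7 0.76
```

View pics/w1.png

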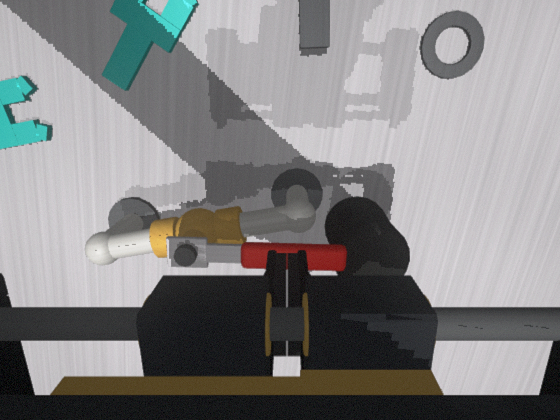

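```bash
python3 -m pendant '[{"travel":[0.06,0,0],"twist":0},{"travel":[0.1,0,0],"twist":0},{"travel":[0.1,0,0],"twist":0}]'
python3 -m pendant '[{"travel":[0,-0.017,0.001],"twist":0},{"travel":[0,-0.031,0.002],"twist":0},{"travel":[0,-0.049,0.001],"twist":0},{"travel":[0,-0.067,-0.005],"twist":0},{"travel":[0,-0.084,-0.017],"twist":0},{"travel":[0,-0.094,-0.027],"twist":0},{"travel":[0,-0.101,-0.037],"twist":0},{"travel":[0,-0.102,-0.041],"twist":0},{"travel":[0,-0.102,-0.043],"twist":0}]'
python3 - <<'E'
from h import *
s=ctrl.get_state();w=ctrl.get_image("wrist");tp=ctrl.get_image("side")
cv2.imwrite("pics/w2.png",w[:,:,::-1]);cv2.imwrite("pics/side2.png",tp[:,:,::-1])
to()
c=cam("wrist",s)
hs=cv2.cvtColor(w,cv2.COLOR_RGB2HSV)
m=(((hs[...,0]<8)|(hs[...,0]>172))&(hs[...,1]>150)&(hs[...,2]>60)).astype(np.uint8)
ys,xs=np.nonzero(m);print(len(xs))
r=cv2.minAreaRect(np.stack([xs,ys],1).astype(np.float32));print(r);print(np.array([onz(c,p,.1175) for p in cv2.boxPoints(r)]))
E
```

```text
time: 3.0
position: [0.6062, -0.2799, 0.0969]
tool_rot: [-0.098, 1.573, 0.103]
ft_force: [0.1, -0.5, 1.2]
grip_width: 0.003
time: 4.12
position: [0.5773, -0.3882, 0.0976]
tool_rot: [-0.1, 1.57, 0.1]
ft_force: [3.7, -1.5, -0.5]
grip_width: 0.003
t 4.225 pos [ 0.577  -0.3876  0.0974] F [2.9694 0.1681 0.7048] g 0.008 zhead 7.33 xdir [-0.0031  0.0009 -1.    ] q7 0.97
2182
((243.1764678955078, 303.79412841796875), (152.8275146484375, 45.55540084838867), 77.47119140625)
[[ 0.5406 -0.3653  0.1175]
 [ 0.5585 -0.3586  0.1175]
 [ 0.5813 -0.4316  0.1175]
 [ 0.5609 -0.44    0.1175]]
```

View pics/w2.png

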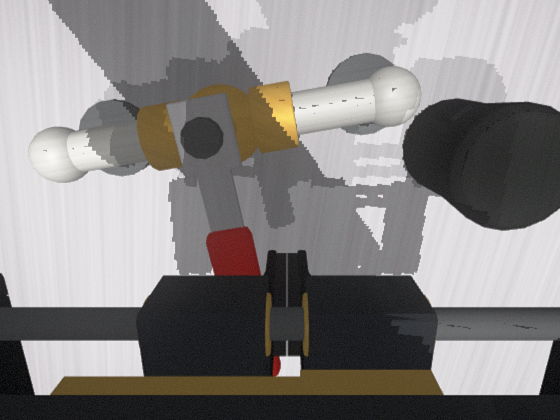

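View pics/side2.png

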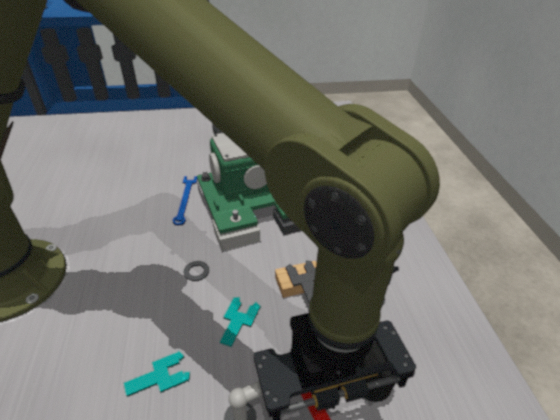

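```bash
python3 -m pendant '[{"travel":[0,-0.001,-0.003],"twist":0},{"travel":[0,-0.002,-0.006],"twist":0},{"travel":[0,-0.002,-0.006],"twist":0}]'
python3 -m pendant '[{"travel":[0,-0.001,-0.004],"twist":0},{"travel":[0,-0.001,-0.004],"twist":0}]'
```

```text
time: 4.6
position: [0.5762, -0.3878, 0.0977]
tool_rot: [-0.102, 1.564, 0.105]
ft_force: [11.3, 1.6, -3.1]
grip_width: 0.002
time: 4.85
position: [0.5763, -0.3877, 0.0977]
tool_rot: [-0.105, 1.558, 0.107]
ft_force: [9.5, -0.5, -3.7]
grip_width: 0.008
```

```bash
python3 -m pendant '[{"travel":[0,0.003,0.015],"twist":0},{"travel":[-0.05,0.003,0.02],"twist":0},{"travel":[-0.1,0.003,0.02],"twist":0}]' 0.2
python3 - <<'E'
from h import *
s=ctrl.get_state();w=ctrl.get_image("wrist")
cv2.imwrite("pics/w3.png",w[:,:,::-1])
to([.6095,-.150,.2],[.6095,-.150,.018],ang=7.5)
E
```

```text
time: 5.22
position: [0.5943, -0.3811, 0.1977]
tool_rot: [-0.105, 1.563, 0.108]
ft_force: [0.1, 0.0, 1.0]
grip_width: 0.258
t 5.275 pos [ 0.5964 -0.384   0.2065] F [ 1.6111 -2.5155  5.7865] g 0.308 zhead 7.77 xdir [ 0.0153 -0.0036 -0.9999] q7 0.93
[ 0.6095 -0.15    0.2   ] -> [0.0059 0.2302 0.0445]
[ 0.6095 -0.15    0.018 ] -> [0.1878 0.2312 0.0418]
twist 0.004628785596648033
```

View pics/w3.png

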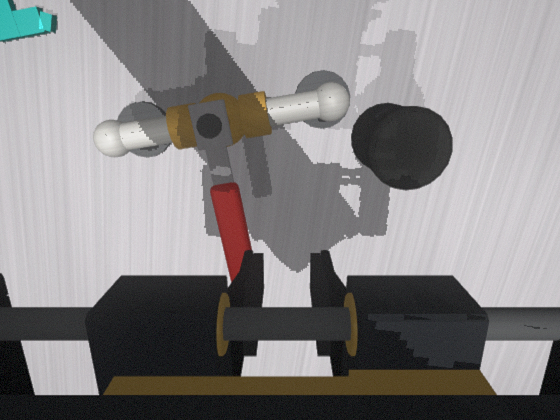

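```bash
python3 -m pendant '[{"travel":[0.006,0.23,0.044],"twist":0},{"travel":[0.006,0.23,0.044],"twist":0},{"travel":[0.006,0.23,0.044],"twist":0},{"travel":[0.006,0.23,0.044],"twist":0},{"travel":[0.006,0.23,0.044],"twist":0},{"travel":[0.006,0.23,0.044],"twist":0}]'
python3 - <<'E'
from h import *
s=ctrl.get_state();w=ctrl.get_image("wrist")
cv2.imwrite("pics/w4.png",w[:,:,::-1])
to([.6095,-.150,.2],[.6095,-.150,.018],ang=7.5)
E
```

```text
time: 6.02
position: [0.6084, -0.1511, 0.1997]
tool_rot: [-0.11, 1.555, 0.101]
ft_force: [-0.7, -0.3, 0.5]
grip_width: 0.599
t 6.075 pos [ 0.6083 -0.1521  0.1998] F [ 0.8022 -0.7359  1.4682] g 0.6 zhead 7.64 xdir [ 0.0142 -0.0051 -0.9999] q7 0.53
[ 0.6095 -0.15    0.2   ] -> [-0.0002  0.0019  0.0014]
[ 0.6095 -0.15    0.018 ] -> [ 0.1818  0.0032 -0.001 ]
twist 0.0025231795773374976
```

View pics/w4.png

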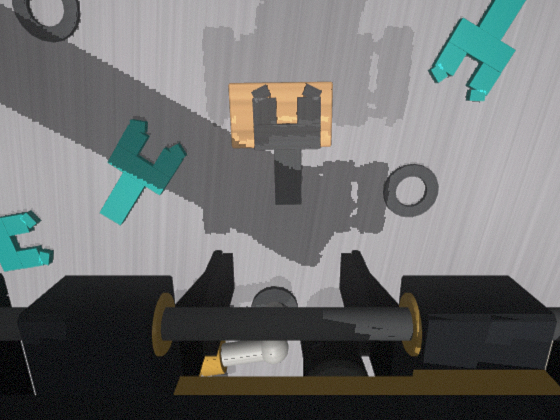

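Run:
```python
from h import *
s=ctrl.get_state();c=cam("wrist",s)
for n,u,z in [("tabend",(288.5,204),.038),("tabL",(275,204),.038),("tabR",(302,204),.038),("tabroot",(287.5,150),.038),("slotend",(286.5,123),.038),("forkL",(262,87),.038),("forkR",(311,87),.038),("rearL",(253,149),.038),("rearR",(321,149),.038),("washer",(411,190),.006)]:
    print(n,onz(c,u,z))
```

```text
tabend [ 0.6153 -0.1684  0.038 ]
tabL [ 0.6029 -0.17    0.038 ]
tabR [ 0.6276 -0.1668  0.038 ]
tabroot [ 0.6077 -0.1192  0.038 ]
slotend [ 0.6038 -0.0962  0.038 ]
forkL [ 0.5797 -0.0698  0.038 ]
forkR [ 0.6202 -0.0644  0.038 ]
rearL [ 0.5776 -0.1222  0.038 ]
rearR [ 0.6368 -0.1145  0.038 ]
washer [ 0.7375 -0.1481  0.006 ]
```

```bash
python3 -m pendant '[{"travel":[0.06,0.003,0.001],"twist":0},{"travel":[0.12,0.003,0.001],"twist":0},{"travel":[0.16,0.003,0.001],"twist":0},{"travel":[0.18,0.003,0.001],"twist":0},{"travel":[0.18,0.003,0.001],"twist":0}]'
python3 - <<'E'
from h import *
s=ctrl.get_state();w=ctrl.get_image("wrist")
cv2.imwrite("pics/w5.png",w[:,:,::-1])
to([.611,-.150,.018],ang=8)
E
```

```text
time: 6.7
position: [0.6105, -0.1513, 0.019]
tool_rot: [-0.108, 1.557, 0.098]
ft_force: [0.7, -0.4, 0.5]
grip_width: 0.6
t 6.75 pos [ 0.6119 -0.1513  0.0206] F [-0.2172  0.1247  0.1654] g 0.597 zhead 7.56 xdir [ 0.0149 -0.006  -0.9999] q7 0.63
[ 0.611 -0.15   0.018] -> [ 0.0026  0.0014 -0.0007]
twist -0.007685419478707711
```

View pics/w5.png

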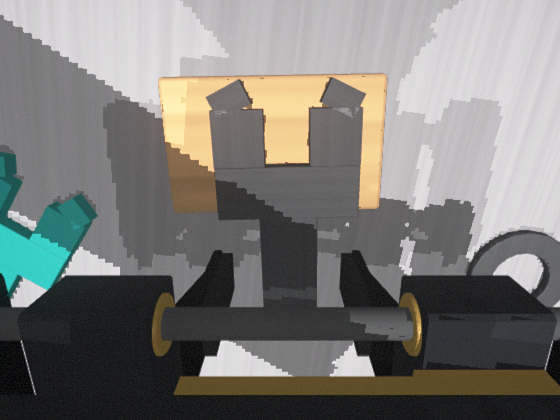

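```bash
python3 -m pendant '[{"travel":[0.002,0.001,0],"twist":-0.008},{"travel":[0.002,0.001,0],"twist":-0.008},{"travel":[0.002,0.001,0],"twist":-0.008},{"travel":[0.002,0.001,0],"twist":-0.008},{"travel":[0.002,0.001,0],"twist":-0.008}]' -1 40
python3 -m pendant '[{"travel":[-0.004,0,0],"twist":0},{"travel":[-0.004,0,0],"twist":0}]'
python3 - <<'E'
from h import *
s=ctrl.get_state();w=ctrl.get_image("wrist")
cv2.imwrite("pics/w6.png",w[:,:,::-1])
to()
E
```

```text
time: 7.38
position: [0.612, -0.1502, 0.0189]
tool_rot: [-0.115, 1.553, 0.104]
ft_force: [-0.3, 0.9, 1.9]
grip_width: 0.265
time: 7.62
position: [0.6118, -0.1503, 0.0229]
tool_rot: [-0.115, 1.553, 0.104]
ft_force: [-0.0, -0.5, -3.0]
grip_width: 0.27
t 7.675 pos [ 0.6116 -0.1501  0.0227] F [-0.3316  0.2119 -2.2335] g 0.266 zhead 8.03 xdir [ 0.0148 -0.0058 -0.9999] q7 0.64
```

View pics/w6.png

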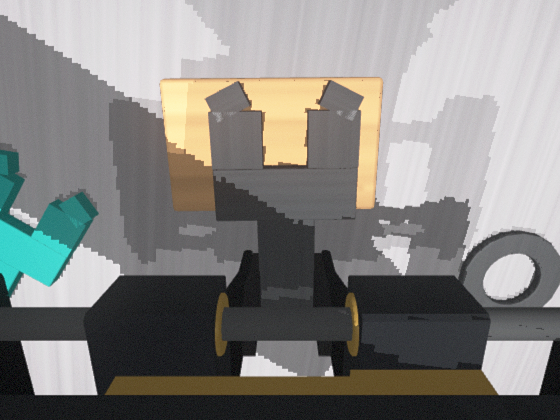

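Run:
```python
from h import *
s=ctrl.get_state();c=cam("wrist",s)
P={n:onz(c,u,.042) for n,u in [("slotend",(285,168)),("rearL",(215.5,220)),("rearR",(356,219.5)),("slotL",(262,140)),("slotR",(308,139.5)),("outL",(209,115)),("outR",(361,114))]}
for k,v in P.items(): print(k,v)
d=P["rearR"]-P["rearL"];print(np.degrees(np.arctan2(d[1],d[0])),np.linalg.norm(d))
h=np.radians(98);f=np.array([np.cos(h),np.sin(h)])
print("origin est slot",P["slotend"][:2]+.006*f,"rear",(P["rearL"]+P["rearR"])[:2]/2+.028*f,"grip",s["position"][:2]+np.array([-.0148,.0058])*.019+.06*f)
```

```text
slotend [ 0.6036 -0.0954  0.042 ]
rearL [ 0.5784 -0.1206  0.042 ]
rearR [ 0.6355 -0.1127  0.042 ]
slotL [ 0.5934 -0.0858  0.042 ]
slotR [ 0.6108 -0.0832  0.042 ]
outL [ 0.5727 -0.0793  0.042 ]
outR [ 0.629  -0.0711  0.042 ]
7.881432209752463 0.05763835649005509
origin est slot [ 0.6028 -0.0894] rear [ 0.6031 -0.089 ] grip [ 0.603  -0.0906]
```

Run:
```python
from h import *
to([.6524,-.0338,.065],[.6524,-.0338,.024],ang=12.5)
```

```text
t 7.675 pos [ 0.6116 -0.1501  0.0227] F [-0.3316  0.2119 -2.2335] g 0.266 zhead 8.03 xdir [ 0.0148 -0.0058 -0.9999] q7 0.64
[ 0.6524 -0.0338  0.065 ] -> [-0.0424  0.1092  0.0572]
[ 0.6524 -0.0338  0.024 ] -> [-0.0014  0.1095  0.0566]
twist -0.07804103175191823
```

```bash
python3 -m pendant '[{"travel":[-0.045,0,0],"twist":0},{"travel":[-0.045,0.04,0.02],"twist":-0.04},{"travel":[-0.043,0.08,0.04],"twist":-0.078},{"travel":[-0.043,0.109,0.057],"twist":-0.078},{"travel":[-0.02,0.109,0.057],"twist":-0.078},{"travel":[-0.002,0.109,0.057],"twist":-0.078},{"travel":[-0.002,0.109,0.057],"twist":-0.078}]'
python3 - <<'E'
from h import *
s=ctrl.get_state();w=ctrl.get_image("wrist");
s2=ctrl.get_image("side");t=ctrl.get_image("top")
for n,i in (("w7",w),("side7",s2),("top7",t)): cv2.imwrite(f"pics/{n}.png",i[:,:,::-1])
to()
np.save("s7.npy",np.r_[s["position"],s["tool_rot"]])
E
```

```text
time: 8.55
position: [0.6503, -0.0361, 0.022]
tool_rot: [-0.175, 1.555, 0.163]
ft_force: [0.0, 0.2, -2.0]
grip_width: 0.272
t 8.7 pos [ 0.653  -0.0358  0.025 ] F [ 0.0875  0.6367 -2.0894] g 0.268 zhead 12.37 xdir [ 0.0154 -0.0064 -0.9999] q7 0.51
```

View pics/w7.png

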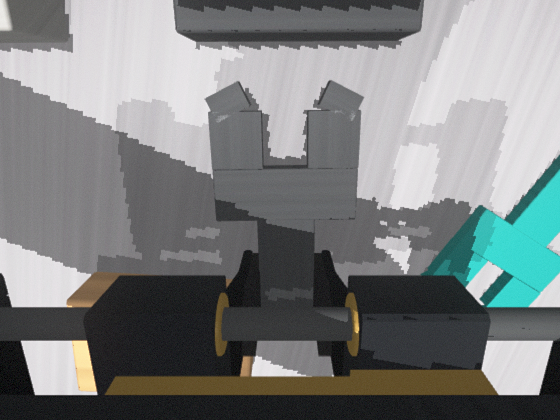

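View pics/side7.png

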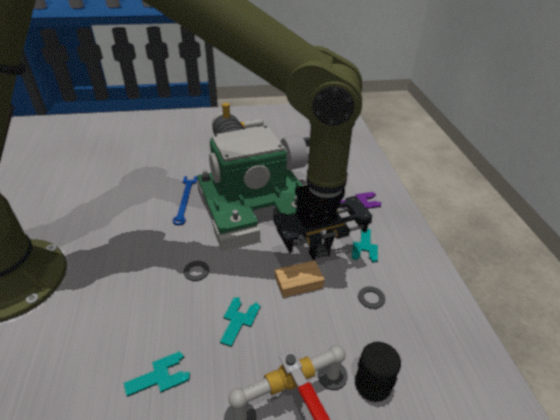

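View pics/top7.png

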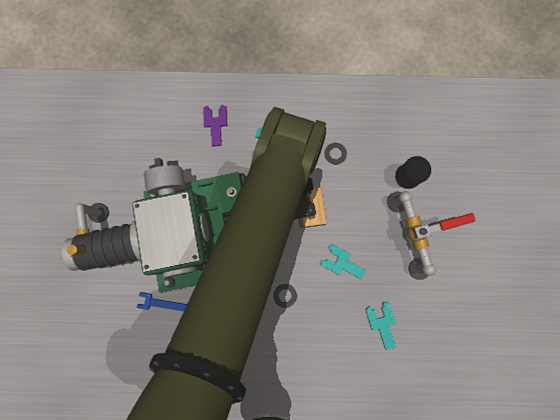

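Run:
```python
import cv2
i=cv2.imread("pics/w7.png")[0:180,160:440]
cv2.imwrite("pics/w7z.png",cv2.resize(cv2.convertScaleAbs(i,alpha=1.6,beta=30),None,fx=2.8,fy=2.8,interpolation=cv2.INTER_CUBIC))
```

```text
(no output)
```

View pics/w7z.png

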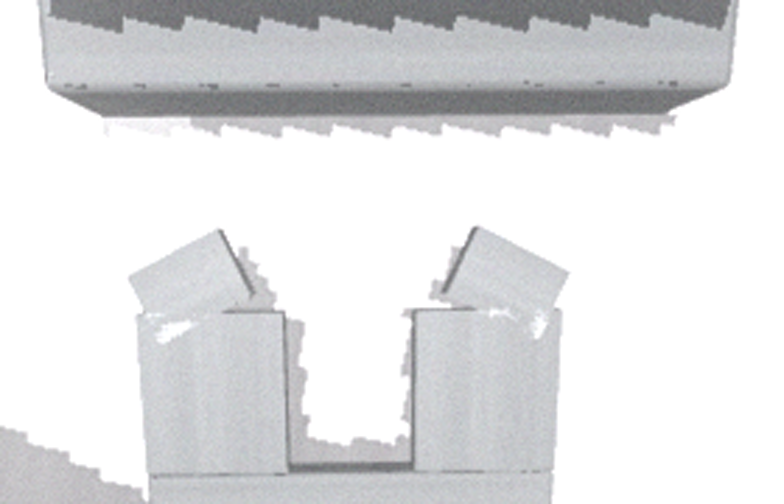

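Run:
```python
from h import *
v=np.load("s7.npy");s=dict(position=v[:3],tool_rot=v[3:]);c=cam("wrist",s)
M=R.from_rotvec(v[3:]).as_matrix()
L=onz(c,(160+48/2.8,87/2.8),.03);Rr=onz(c,(160+730/2.8,87/2.8),.03);d=Rr-L
print(v[:3],L,Rr,np.linalg.norm(d),np.degrees(np.arctan2(d[1],d[0])))
n=np.array([-d[1],d[0],0])/np.linalg.norm(d)
stud=(L+Rr)/2+.035*n;print("stud",stud)
zt=v[2]-.0227+.042
se=onz(c,(160+350/2.8,470/2.8),zt);print("slotend",se,"origin",se[:2]+.006*n[:2])
tipL=onz(c,(160+219/2.8,231/2.8),zt);tipR=onz(c,(160+475/2.8,228/2.8),zt);print(tipL,tipR,((tipL+tipR)/2)[:2])
o=v[:2]+np.array([-.015,.006])*.019+.0605*n[:2];print("origin from grip",o)
q=stud[:2]-o;print("to go fwd",q@n[:2],"lat",q@d[:2]/np.linalg.norm(d))
q=stud[:2]-se[:2]-.006*n[:2];print("vis fwd",q@n[:2],"lat",q@d[:2]/np.linalg.norm(d))
```

```text
[ 0.6503 -0.0361  0.022 ] [0.588  0.0583 0.03  ] [0.678 0.078 0.03 ] 0.09216160296766461 12.365663627350603
stud [0.6255 0.1023 0.03  ]
slotend [0.6383 0.0179 0.0413] origin [0.637  0.0238]
[0.6149 0.0452 0.0413] [0.6474 0.0527 0.0413] [0.6311 0.049 ]
origin from grip [0.6371 0.0231]
to go fwd 0.07989416052735876 lat 0.005657784655551433
vis fwd 0.07916401534738732 lat 0.005580913384870884
```

```bash
python3 -m pendant '[{"travel":[0,0.008,0.0055],"twist":0},{"travel":[0,0.018,0.0055],"twist":0},{"travel":[0,0.022,0.0055],"twist":0},{"travel":[0,0.022,0.0055],"twist":0}]'
python3 - <<'E'
from h import *
L=[]
s=ctrl.get_state();w=ctrl.get_image("wrist");cv2.imwrite("pics/w8.png",w[:,:,::-1])
i=w[0:200,160:440,::-1]
cv2.imwrite("pics/w8z.png",cv2.resize(cv2.convertScaleAbs(i,alpha=1.6,beta=30),None,fx=2.8,fy=2.8,interpolation=cv2.INTER_CUBIC))
to()
s2=ctrl.get_image("side");cv2.imwrite("pics/side8.png",cv2.resize(s2[170:320,220:420,::-1],None,fx=4,fy=4,interpolation=cv2.INTER_CUBIC))
to()
E
```

```text
time: 9.2
position: [0.6535, -0.012, 0.025]
tool_rot: [-0.176, 1.549, 0.164]
ft_force: [-1.0, 0.8, -2.3]
grip_width: 0.27
t 9.25 pos [ 0.6535 -0.0127  0.025 ] F [ 0.526  -0.8464 -2.4618] g 0.27 zhead 12.42 xdir [ 0.0154 -0.0064 -0.9999] q7 0.47
t 9.3 pos [ 0.6536 -0.0132  0.025 ] F [-0.1552 -0.0314 -3.046 ] g 0.27 zhead 12.39 xdir [ 0.0155 -0.0066 -0.9999] q7 0.47
```

View pics/w8z.png

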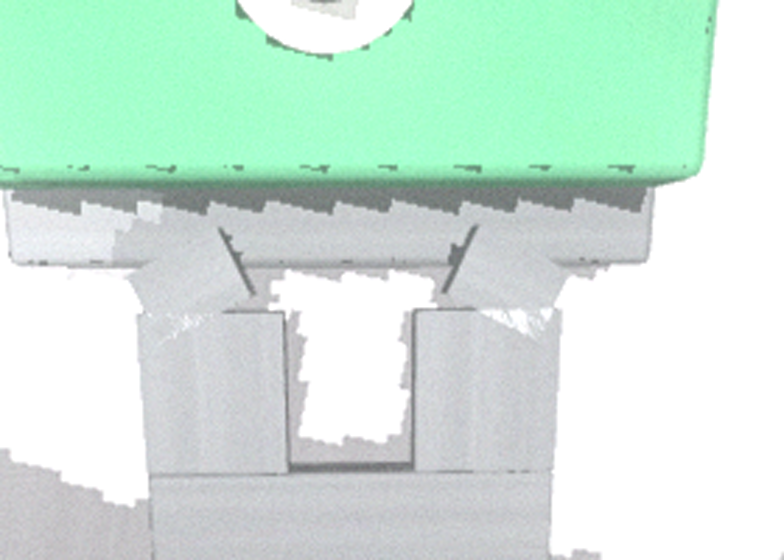

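View pics/side8.png

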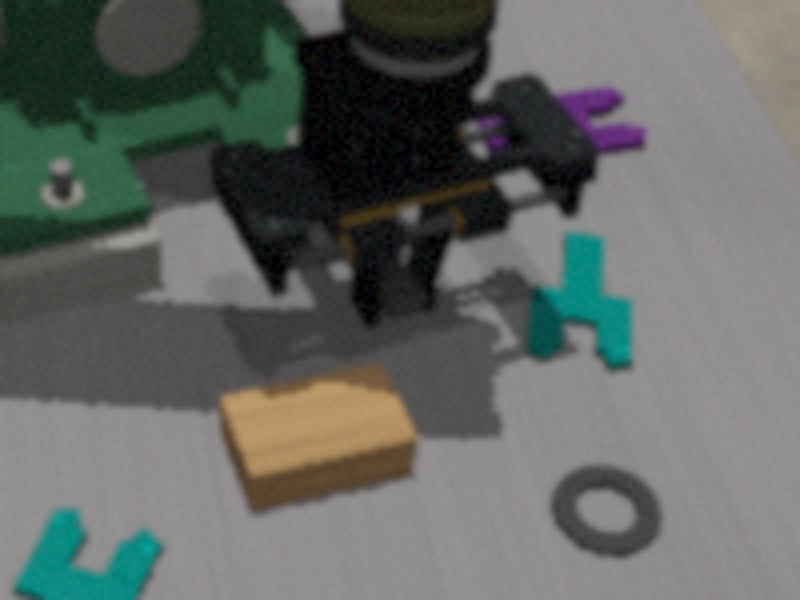

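Run:
```python
from h import *
s=dict(ctrl.get_state());s["position"]=np.array([.6535,-.0127,.025]);c=cam("wrist",s)
Z=lambda u,v,z:onz(c,(160+u/2.8,v/2.8),z)
L=Z(10,263,.03);Rr=Z(653,265,.03);d=Rr-L;w=np.linalg.norm(d)
e=d/w;n=np.array([-e[1],e[0],0])
print(L,Rr,w,np.degrees(np.arctan2(d[1],d[0])));stud=(L+Rr)/2+.035*n;print("stud",stud)
W=[Z(240,12,.057),Z(410,12,.057)];print("washer chord mid",(W[0]+W[1])/2, "foot corner R",Z(702,175,.056))
zt=.0443
se=Z(350,470,zt);sl=Z(286,400,zt);sr=Z(413,400,zt);rl=Z(151,474,zt);rr=Z(552,472,zt)
print("slot w",np.linalg.norm(sl-sr),"fork w",np.linalg.norm(rl-rr),np.degrees(np.arctan2(*(rr-rl)[1::-1])))
q=stud-(se+.006*n);print("fwd",q@n,"lat",q@e)
for nm,a in (("slot mid",(sl+sr)/2),("rear mid",(rl+rr)/2)): print(nm,(stud-a)@e)
print("washer lat vs slot",((W[0]+W[1])/2-se)@e)
```

```text
[0.5878 0.0577 0.03  ] [0.6787 0.0773 0.03  ] 0.09300387902947878 12.148642505271562
stud [0.6259 0.1017 0.03  ]
washer chord mid [0.6269 0.0942 0.057 ] foot corner R [0.6737 0.0872 0.056 ]
slot w 0.017382284061847914 fork w 0.05613522216517103 12.44118493764331
fwd 0.05622285841829888 lat -0.0023528255048361085
slot mid -0.002272614425364637
rear mid -0.0026379215534224846
washer lat vs slot -0.0030255579955215136
```

```bash
python3 -m pendant '[{"travel":[0.0,0.001,-0.0025],"twist":0},{"travel":[0.002,0.001,-0.0025],"twist":0},{"travel":[0.002,0.001,-0.0025],"twist":0}]'
python3 -m pendant '[{"travel":[0.0015,0,0],"twist":0},{"travel":[0.0015,0,0],"twist":0}]'
python3 - <<'E'
from h import *
w=ctrl.get_image("wrist");cv2.imwrite("pics/w9.png",w[:,:,::-1])
i=w[0:200,160:440,::-1]
cv2.imwrite("pics/w9z.png",cv2.resize(cv2.convertScaleAbs(i,alpha=1.6,beta=30),None,fx=2.8,fy=2.8,interpolation=cv2.INTER_CUBIC))
to()
E
```

```text
time: 9.68
position: [0.6507, -0.0129, 0.0227]
tool_rot: [-0.176, 1.55, 0.163]
ft_force: [-0.2, -0.2, -2.3]
grip_width: 0.266
time: 9.93
position: [0.6506, -0.013, 0.021]
tool_rot: [-0.176, 1.55, 0.163]
ft_force: [-0.9, -1.2, -2.9]
grip_width: 0.269
t 9.975 pos [ 0.6507 -0.013   0.0211] F [-0.1812 -0.9459 -2.1324] g 0.267 zhead 12.37 xdir [ 0.0148 -0.0068 -0.9999] q7 0.47
```

View pics/w9z.png

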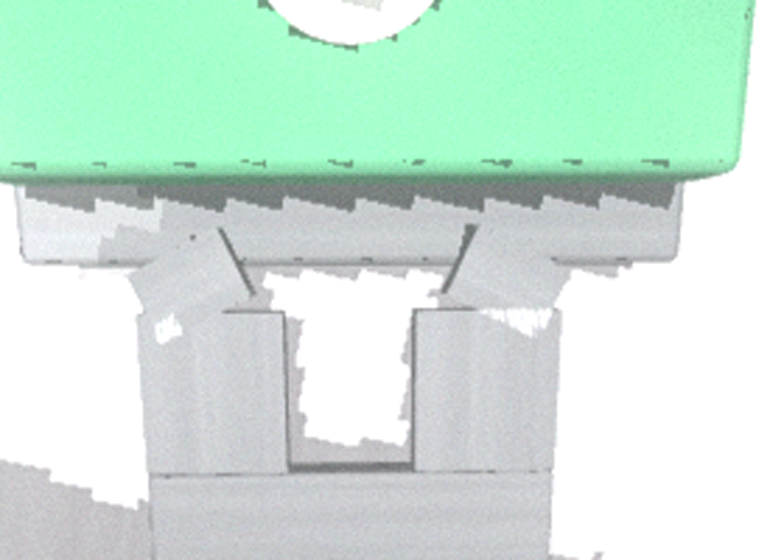

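```bash
python3 -m pendant '[{"travel":[0.001,0,0],"twist":0},{"travel":[0.001,0.008,0],"twist":0},{"travel":[0.001,0.016,0],"twist":0},{"travel":[0.001,0.02,0],"twist":0},{"travel":[0.001,0.02,0],"twist":0}]'
python3 -m pendant '[{"travel":[0,0.008,0],"twist":0},{"travel":[0,0.016,0],"twist":0},{"travel":[0,0.02,0],"twist":0},{"travel":[0,0.02,0],"twist":0}]'
python3 - <<'E'
from h import *
w=ctrl.get_image("wrist");cv2.imwrite("pics/w10.png",w[:,:,::-1])
to()
E
```

```text
time: 10.6
position: [0.6464, 0.0076, 0.0199]
tool_rot: [-0.176, 1.55, 0.164]
ft_force: [-0.3, -0.5, -2.8]
grip_width: 0.271
time: 11.1
position: [0.642, 0.0279, 0.0197]
tool_rot: [-0.177, 1.55, 0.165]
ft_force: [0.2, 0.1, -1.5]
grip_width: 0.27
t 11.15 pos [0.642  0.0275 0.0197] F [-0.0944 -0.1482 -1.4193] g 0.271 zhead 12.47 xdir [ 0.0148 -0.0062 -0.9999] q7 0.41
```

View pics/w10.png

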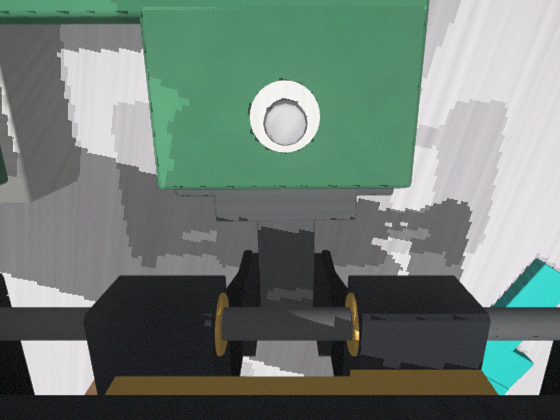

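```bash
python3 -m pendant '[{"travel":[0,0.006,0],"twist":0},{"travel":[0,0.012,0],"twist":0},{"travel":[0,0.012,0],"twist":0}]'
python3 -m pendant '[{"travel":[0,0.003,0],"twist":0},{"travel":[0,0.003,0],"twist":0}]'
python3 -m pendant '[{"travel":[0,0.003,0],"twist":0},{"travel":[0,0.003,0],"twist":0}]'
python3 - <<'E'
from h import *
w=ctrl.get_image("wrist");cv2.imwrite("pics/w11.png",w[:,:,::-1])
to()
E
```

```text
time: 11.52
position: [0.6393, 0.0404, 0.0196]
tool_rot: [-0.177, 1.55, 0.166]
ft_force: [1.0, 0.3, -1.5]
grip_width: 0.267
time: 11.78
position: [0.6388, 0.0427, 0.0196]
tool_rot: [-0.177, 1.55, 0.165]
ft_force: [0.3, -1.7, -1.6]
grip_width: 0.271
time: 12.02
position: [0.6387, 0.0428, 0.0198]
tool_rot: [-0.179, 1.549, 0.161]
ft_force: [1.4, -5.5, -2.1]
grip_width: 0.271
t 12.075 pos [0.6387 0.0428 0.0198] F [ 1.5834 -4.9361 -2.0739] g 0.268 zhead 12.42 xdir [ 0.0163 -0.0094 -0.9998] q7 0.38
```

View pics/w11.png

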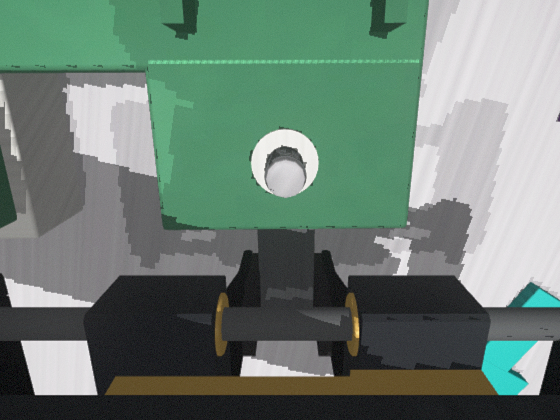

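```bash
python3 -m pendant '[{"travel":[0.001,-0.0005,0],"twist":0},{"travel":[0.0015,-0.0005,0],"twist":0}]'
python3 -m pendant '[{"travel":[0.001,0,0],"twist":0},{"travel":[0.001,0,0],"twist":0}]'
```

```text
time: 12.32
position: [0.6388, 0.0426, 0.0189]
tool_rot: [-0.178, 1.549, 0.162]
ft_force: [-1.6, -1.7, 5.2]
grip_width: 0.271
time: 12.58
position: [0.6389, 0.0425, 0.0187]
tool_rot: [-0.178, 1.549, 0.162]
ft_force: [-3.4, -1.2, 6.4]
grip_width: 0.271
```

```bash
python3 -m pendant '[{"travel":[0,0,0],"twist":0},{"travel":[0,0,0],"twist":0},{"travel":[0,0,0],"twist":0},{"travel":[0,0,0],"twist":0}]' 0
python3 - <<'E'
from h import *
w=ctrl.get_image("wrist");cv2.imwrite("pics/w12.png",w[:,:,::-1])
to([.6259,.1017,.03])
E
```

```text
time: 13.08
position: [0.6388, 0.0428, 0.0186]
tool_rot: [-0.178, 1.549, 0.162]
ft_force: [-0.2, -0.6, -0.2]
grip_width: 0.495
t 13.125 pos [0.6388 0.0427 0.0186] F [0.5088 0.2514 0.6455] g 0.495 zhead 12.44 xdir [ 0.0159 -0.0082 -0.9998] q7 0.38
[0.6259 0.1017 0.03  ] -> [-0.0121  0.0602  0.0002]
```

View pics/w12.png

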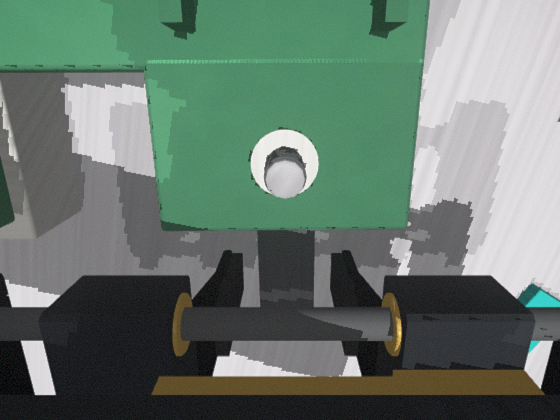

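```bash
python3 -m pendant '[{"travel":[-0.06,0,0],"twist":0},{"travel":[-0.11,0,0],"twist":0},{"travel":[-0.11,0,0],"twist":0}]' -0.1
python3 - <<'E'
from h import *
t=cam("top");s=cam("side")
i=cv2.imread("pics/top0.png");cv2.imwrite("pics/lt.png",cv2.resize(i[150:300,50:250],None,fx=4,fy=4))
i=cv2.imread("pics/side0.png");cv2.imwrite("pics/ls.png",cv2.resize(i[95:235,190:330],None,fx=4,fy=4))
print(tri(t,(190,193),s,(288,150)),tri(t,(203,268),s,(220,162)))
w=ctrl.get_image("wrist");cv2.imwrite("pics/w13.png",w[:,:,::-1])
to([.6259,.1017,.1])
E
```

```text
time: 13.5
position: [0.6403, 0.0435, 0.1335]
tool_rot: [-0.177, 1.54, 0.163]
ft_force: [-0.0, -0.4, -1.3]
grip_width: 0.45
(array([0.607 , 0.173 , 0.1629]), np.float64(0.009414107232014112)) (array([0.4509, 0.1382, 0.1651]), np.float64(0.00518893266956772))
t 13.55 pos [0.6384 0.0437 0.1307] F [ 1.6185  0.2189 -0.8851] g 0.452 zhead 12.44 xdir [ 0.0199 -0.007  -0.9998] q7 0.32
[0.6259 0.1017 0.1   ] -> [ 0.03    0.0597 -0.0003]
```

View pics/lt.png

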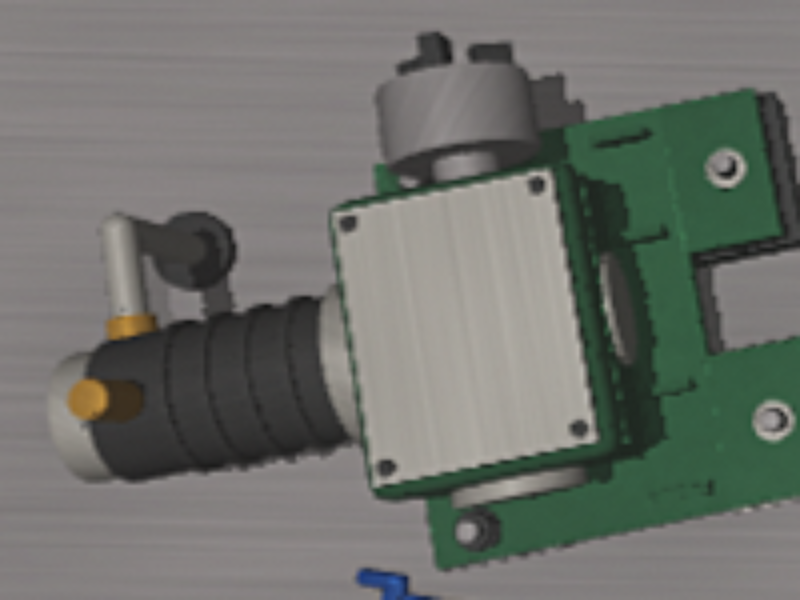

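View pics/ls.png

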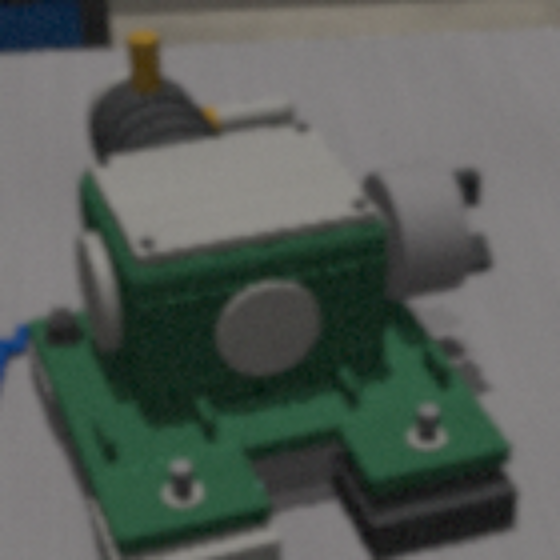

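View pics/w13.png

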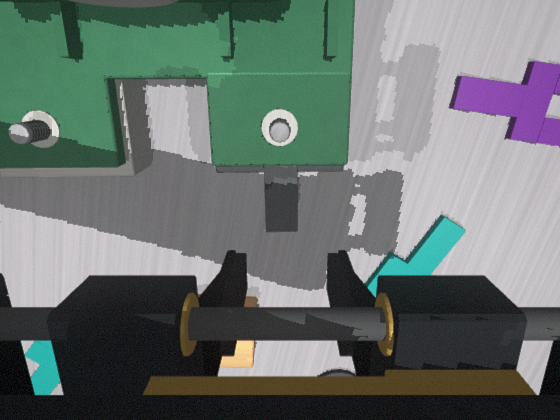

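```bash
python3 - <<'E'
from h import *
s=ctrl.get_state();c=cam("wrist",s)
a=onz(c,(281,232),.038);b=onz(c,(280,131),.078);print(a,b,np.linalg.norm((a-b)[:2]))
E
python3 -m pendant '[{"travel":[0.01,0.052,0],"twist":0},{"travel":[0.03,0.052,0],"twist":0},{"travel":[0.03,0.052,0],"twist":0}]'
python3 - <<'E'
from h import *
w=ctrl.get_image("wrist");cv2.imwrite("pics/w14.png",w[:,:,::-1])
to([.6276,.0939,.1],[.6276,.0939,.052])
E
```

```text
[0.6404 0.0263 0.038 ] [0.6232 0.1031 0.078 ] 0.07865692496447028
time: 13.92
position: [0.6255, 0.0942, 0.0969]
tool_rot: [-0.179, 1.551, 0.163]
ft_force: [-0.1, 0.8, -0.0]
grip_width: 0.449
t 13.975 pos [0.6266 0.0932 0.0983] F [-0.4957 -0.9122  0.4256] g 0.452 zhead 12.4 xdir [ 0.0166 -0.0089 -0.9998] q7 0.24
[0.6276 0.0939 0.1   ] -> [-0.0017  0.0005  0.0012]
[0.6276 0.0939 0.052 ] -> [0.0463 0.0011 0.0005]
```

View pics/w14.png

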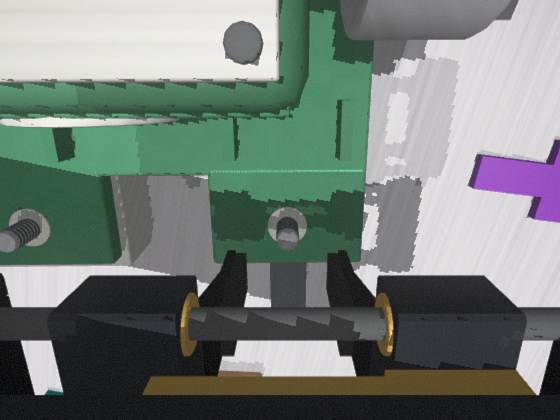

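```bash
python3 -m pendant '[{"travel":[0.02,0.001,0.001],"twist":0},{"travel":[0.038,0.001,0.001],"twist":0},{"travel":[0.038,0.001,0.001],"twist":0}]'
python3 -m pendant '[{"travel":[0.003,0,0],"twist":0},{"travel":[0.006,0,0],"twist":0},{"travel":[0.006,0,0],"twist":0}]'
```

```text
time: 14.35
position: [0.6266, 0.0932, 0.0581]
tool_rot: [-0.178, 1.552, 0.16]
ft_force: [-0.1, 0.8, 0.1]
grip_width: 0.45
time: 14.72
position: [0.6275, 0.0928, 0.0529]
tool_rot: [-0.178, 1.551, 0.16]
ft_force: [1.6, -0.5, 3.3]
grip_width: 0.449
```

```bash
python3 -m pendant '[{"travel":[0.002,0,0],"twist":0},{"travel":[0.003,0,0],"twist":0},{"travel":[0.003,0,0],"twist":0}]'
```

```text
time: 15.1
position: [0.6275, 0.0928, 0.0526]
tool_rot: [-0.177, 1.551, 0.161]
ft_force: [-4.9, -0.6, 15.8]
grip_width: 0.449
```

```bash
python3 -m pendant '[{"travel":[0.004,0,0],"twist":0},{"travel":[0.005,0,0],"twist":0},{"travel":[0.005,0,0],"twist":0},{"travel":[0.005,0,0],"twist":0}]'
python3 - <<'E'
from h import *
for n in ("wrist","side","top"):
    w=ctrl.get_image(n);cv2.imwrite(f"pics/{n}15.png",w[:,:,::-1]); to()
s=cv2.imread("pics/side15.png");cv2.imwrite("pics/side15z.png",cv2.resize(s[130:280,190:390],None,fx=4,fy=4,interpolation=cv2.INTER_CUBIC))
E
```

```text
time: 15.6
position: [0.6276, 0.0928, 0.0525]
tool_rot: [-0.174, 1.552, 0.163]
ft_force: [-11.4, -0.5, 28.7]
grip_width: 0.448
t 15.65 pos [0.6276 0.0928 0.0524] F [-10.9211  -0.4294  29.7302] g 0.448 zhead 12.32 xdir [ 0.0133 -0.006  -0.9999] q7 0.27
t 15.7 pos [0.6276 0.0928 0.0525] F [-11.1794  -1.3393  29.5169] g 0.454 zhead 12.32 xdir [ 0.0134 -0.006  -0.9999] q7 0.27
t 15.75 pos [0.6276 0.0928 0.0525] F [-11.1143   0.1841  30.3389] g 0.448 zhead 12.32 xdir [ 0.0134 -0.006  -0.9999] q7 0.27
```

View pics/wrist15.png

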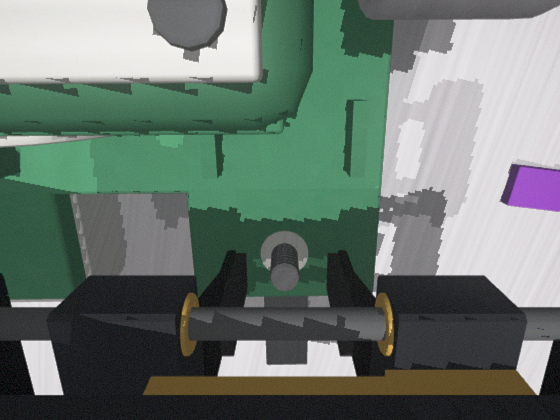

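View pics/side15z.png

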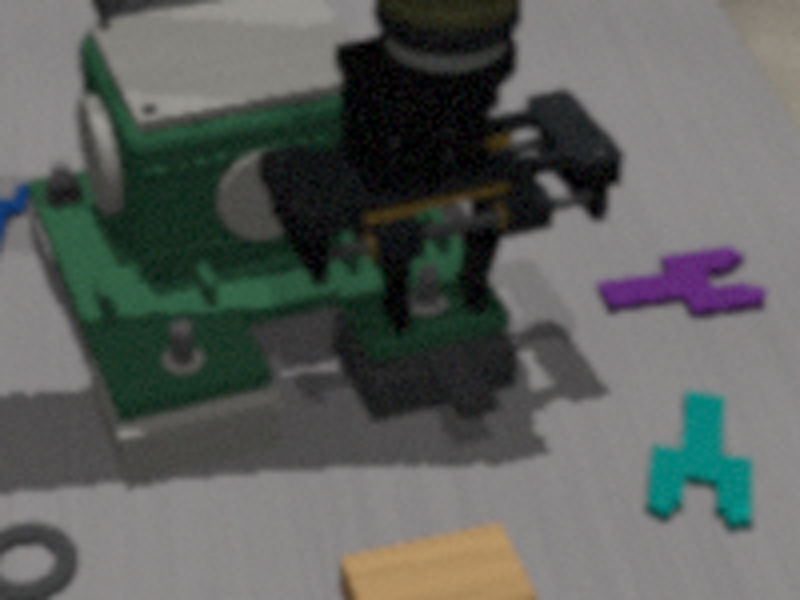

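View pics/top15.png

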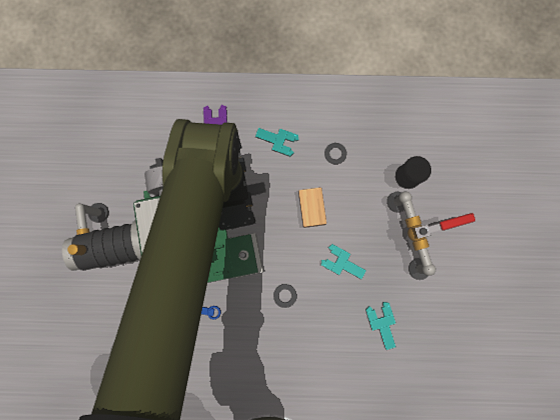

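Run:
```python
from h import *
s=ctrl.get_state();c=cam("wrist",s)
a=onz(c,(287,364),.038);b=onz(c,(285,276),.078);print(a,b,np.linalg.norm((a-b)[:2]))
to()
ctrl.close_job()
```

```text
[0.6432 0.0261 0.038 ] [0.6248 0.1037 0.078 ] 0.07981683031792805
t 15.75 pos [0.6276 0.0928 0.0525] F [-11.1143   0.1841  30.3389] g 0.448 zhead 12.32 xdir [ 0.0134 -0.006  -0.9999] q7 0.27
the job is handed in; nothing more can be done
```

I finished all the steps and handed the job in at 15.75 s, with the fingers still pressing the foot down. No verdict was reported.

**What I did**
- **Valve:** I pushed the red lever clockwise until it stalled on its stop at about 10 N, well above the 3 N or so its friction needs there. Later pictures show it square across the pipe.
- **Plate:** I slid the packing plate under the foot over the thin dark sole until it stopped on the stud at about 5 N. Then I lowered it onto the sole and let go.
- **Press:** I straddled the stud with the fingers and pressed the foot's top. It stalled about 52.5 mm up (52 mm is flush) with a steady 30 N downward.

**Last checks**
- **Plate home:** the tab end measured 79.8 mm from the stud, against 79 mm when fully home. The fingers stood clear of the plate.
- **Left alone:** the washers, hammer head and spanner look unmoved in the last top view, though the arm hid most of the spanner.

**Didn't agree, or not measured**
- **Top camera:** its stud position differed by 3–5 mm from the side and wrist cameras. I used the wrist camera, and the fit bore it out.
- **Tool tilt:** about 0.015 rad of tilt left roughly 11 N of sideways force during the press.
- **Head level:** I did not measure this directly; I judged it from the stall height and force.

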